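Wind up the thread brake under the white cone

ROBOT

A 6-joint arm with a two-finger parallel gripper is mounted at the origin on a cart in front of the work surface, level with it; the furniture and walls round the work are solid. World frame = base frame: x ahead of the robot, y to its left, z up, the work surface at z = 0. Lengths are in m, angles in rad, forces in N, time in s.
With the tool pointing down it reaches from about 0.325 to 0.85 m from the base axis. Payload 4.4 kg.
Tool frame: the origin (TCP) lies at the very end of the fingers, on their centre line; the grasp point (between the pads) lies 19 mm behind it (robot.pinch_z is the distance from the TCP to the grasp point, in m); z points along the fingers, y is the line along which they close (so a half turn about z gives the same grasp; the last joint's range is limited). The gripper opens to 94 mm and grips with 3 to 60 N. Pads are 16 mm wide; open, the fingers measure 119 mm over their backs; the gripper's body (75 mm by 177 mm) begins 78 mm behind the grasp point.
Start: joints at [1.079, 0.207, 1.542, -0, 1.393, -0.15], TCP at [0.192, 0.542, 0.166] pointing down, gripper open.
Joint ranges: [-2.73, 2.73], [-0.86, 2.22], [0.23, 2.46], [-1.11, 4.25], [0.08, 2.63], [-2.82, 2.82]. Speed limits (rad/s): [2.79, 2.79, 3.14, 3.14, 3.14, 3.14].

INTERFACE

Orientations are given as a unit quaternion [x, y, z, w].
In Python, from cell import robot gives the robot as it stands.
- The arm moves only by the tool jog_arm, never from a script. Its argument "increments" is a list of rows, each a list of 3 entries, a list of its own where there are three numbers: the opening, from 0 (shut) to 1 (fully open), then the shift along the world's x, y, z in mm, then the turn about the world's z in rad. A call has 1 to 20 rows; each row shifts and turns the commanded pose from where the row before left it; what a row does not reach is not made up. A row lasts 1/10 s, in which the tool goes at most 50 mm and 8.59 degrees, less where a joint would pass 70% of its speed; a pose out of reach is approached as far as the arm can. A call is refused whole if a number of a shift passes 50 or a number of a turn 0.15, either way. A call with a gripper value outside its range is refused whole. The fingers move at their own pace and stop on an object; "grip_force" is the grip in N (left out, the last holds). Time passes only in rows, so rows that do not move let the fingers close. It gives the time, the measured TCP pose, the force, the opening and the grip force at its end, in the units of the state.
- robot.sense(): the state, without advancing time (a new reading comes with each control period).
- robot.camera(name): name is "scene" or "top"; returns (picture, depth): 400x640x3 uint8, blue, green, red; 400x640 float32, m along the optical axis (not along the pixel's ray), 0 where there is no reading.
- robot.camera_model(name): a dict with "fx", "fy", "cx", "cy" (pixels), "dist" ([k1, k2, p1, p2, k3] as OpenCV has them; the pictures are not rectified), "origin" and "orientation" of the camera in the world. Camera axes: x right, y down, z forward; pixel columns grow to the right and rows downward; lengths in m; the calibration is good to about 2 mm. A picture is of the moment at which its call begins. camera_model takes no time and is no camera call.
- robot.sign_off(): hands the job in; it is judged then, once.
The state is a dict: "t": time; "q": joint angles; "joint_velocities": joint speeds; "joint_efforts": joint torques, N m; "ee_pos": TCP position; "orientation": TCP orientation; "contact_force": force on the tool from outside, world axes, zero at the start; "moment": the same for the moment, N m; "gripper_width": finger opening in m; "finger_force": force on a finger pad.
Only numpy, scipy, OpenCV 4.12 (cv2) and the standard library are available. Lean on these libraries where they do the work, as an engineer would, in place of code of your own. Each camera call takes 0.05 s, during which the arm holds its last target. There are 200 camera calls.

TASK

Two thread brakes stand on the ironing top and the white cone of thread is loaded on one of them. Take hold of the finger bar on that brake's black tension wheel and wind it clockwise (seen from above) through its slack until it comes up firm, then stop there and let go. Do not force it on after it has become firm, and leave the wheel of the empty brake as it is.

Things in the scene. Friction and masses are not known exactly. Their poses are not given: they have to be found in the camera images.
- loaded_wheel_grip (a point): Middle of the black finger bar of the tension wheel on the loaded brake, on the wheel's upright axis, 78 mm above the ironing top. Bar 46 mm long, 14 mm thick, 34 mm tall (17 mm above and below this point), white line along its top, standing on a knurled disc 64 mm across whose top is 62 mm high. x along the bar, y across it (grip it so, from above), z up; turns with the wheel.
- loaded: The brake with the white cone: wooden board 220 x 96 x 14 mm fixed to the ironing top, wheel near its front end, spindle behind. Origin under the wheel's axis at the board's underside; x runs along the board from wheel to spindle, away from the robot, turned up to 13 degrees. A steel collar under the wheel sinks as it is wound and meets the rubber pad when the resistance begins.
- loaded_spindle (a point): Half-way up the white thread cone (58 mm diameter, top 118 mm above the ironing top), fixed on the spindle of the loaded brake, 130 mm behind the wheel's axis.
- empty_wheel_bar_end (a point): One end of the finger bar of the like wheel on the empty brake (bare wooden spindle 132 mm high, no cone): 23 mm from that wheel's axis, 78 mm above the ironing top, x along the bar away from the axis. To be left alone.
- loaded_slack (a joint): How far the wheel has run through its slack, rad, growing clockwise from above. Starts at 0.05 to 0.55 and turns with a light, even 0.06 N m; at 1.10 the slack is used up and this value stops. From then on turning the wheel winds up the spring (see loaded_tension). The wheel's whole angle is the sum of both.
- loaded_tension (a joint): How far the spring is wound after the slack, rad, growing clockwise, 0 at the start. Torque while turning: 0.15 N m at first, 0.22 at 0.1, 0.29 at 0.2, 0.36 at 0.3, 0.43 at 0.4 rad (0.15 of it friction, which a hand at rest does not feel); end stop at 0.75. Firm: 0.2 to 0.35 rad; above 0.55 it is forced. Let go, it stays, or springs back to 0.21. At 0.25 the bar is in line with the board.

How it is judged:
By the outcome, as a careful person would: the job done as asked, in the order asked, and still so for the second after the job is handed in, with the robot touching nothing.
It also fails if it takes over 45 s, if anything falls off the work surface, if the arm or the gripper's body presses on something with over 40 N, if the wrist force passes 120 N, or if a joint passes its speed limit or range.

## Working session

There is one attempt and no reset: what is moved stays moved. The work goes in short steps, Python scripts to look and compute and a tool call to move; the robot and the scene stay as the last step left them, time stands still between calls to the robot, and variables do not carry over. Pictures are saved under pics/ and viewed, at most 10 in all, crops included, and the job is handed in when it is done.

Besides the shell and the picture viewer there is one more tool, called after "Request:" by a JSON object that holds its "name" and its "arguments", one argument or row to a line. jog_arm: Moves the arm, as the interface text tells. Its arguments: {"type":"object","properties":{"increments":{"type":"array"},"grip_force":{"type":"number"}},"required":["increments"]}

```bash
mkdir -p pics; python3 - <<'E'
from cell import robot
import cv2,numpy as np
for n in("top","scene"):
    p,d=robot.camera(n); cv2.imwrite(f"pics/{n}0.png",p); np.save(f"pics/{n}0.npy",d); print(robot.camera_model(n))
print(robot.sense(),robot.pinch_z)
E
```

```text
{'fx': 370.3721441980018, 'fy': 370.3721441980018, 'cx': 322.0796176095425, 'cy': 200.51465170599326, 'dist': array([-0.06707255,  0.        ,  0.        ,  0.        ,  0.        ]), 'origin': array([0.47163738, 0.1546853 , 0.92560055]), 'orientation': array([ 0.70843992, -0.7048353 ,  0.02405519, -0.02722913])}
{'fx': 436.65947830602494, 'fy': 436.65947830602494, 'cx': 317.17251731415996, 'cy': 202.76125257185132, 'dist': array([-0.04374964,  0.        ,  0.        ,  0.        ,  0.        ]), 'origin': array([ 0.13805882, -0.2258185 ,  0.74130966]), 'orientation': array([ 0.85984826, -0.37541156,  0.13494924, -0.3186155 ])}
{'t': 0.1, 'q': array([ 1.07948477e+00,  2.07335619e-01,  1.54278868e+00, -3.10294315e-05,
        1.39349880e+00, -1.50530842e-01]), 'joint_velocities': array([-0.0002504 , -0.00054162, -0.00299349,  0.00149119,  0.00130966,
        0.0007161 ]), 'joint_efforts': array([-6.58070530e-04, -3.71863961e+01, -2.82292092e+01,  7.00314576e-02,
        3.12240631e-02, -5.49384674e-05]), 'ee_pos': array([0.19183448, 0.54120609, 0.16531716]), 'orientation': array([ 1.69564267e-01,  9.85518609e-01, -9.68204504e-04, -3.05752674e-04]), 'contact_force': array([ 0.44669485, -0.32103213, -0.79346313]), 'moment': array([ 0.04277575, -0.0039584 , -0.03528458]), 'finger_force': 0.0, 'gripper_width': 0.09390551128662752} 0.0188
```

View pics/top0.png

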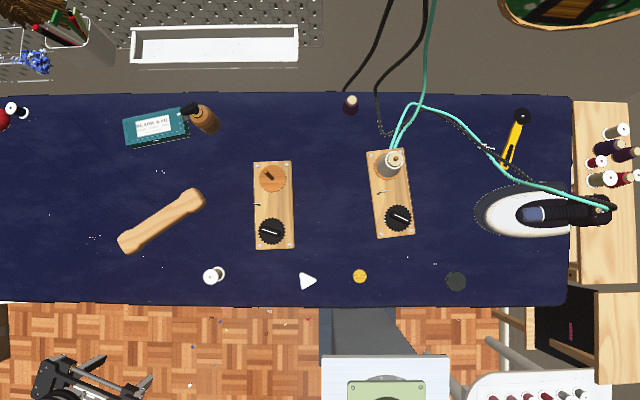

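View pics/scene0.png

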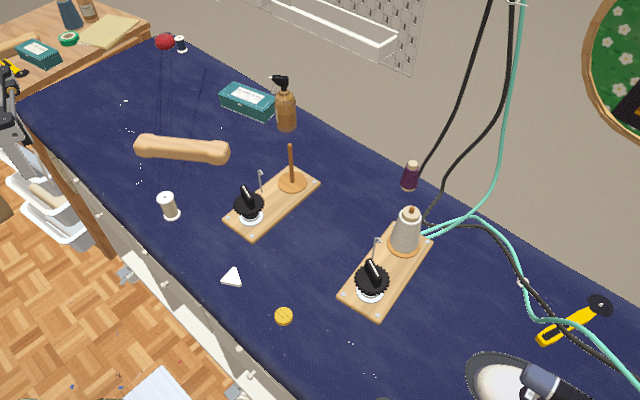

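Top view: the loaded brake is on the right, with its wheel near (398,218) and cone at (390,160). The empty brake's wheel is at (271,231). I'll enlarge the loaded brake.

```bash
python3 - <<'E'
import cv2
p=cv2.imread("pics/top0.png"); cv2.imwrite("pics/c1.png",cv2.resize(p[140:245,355:425],None,fx=5.7,fy=5.7,interpolation=cv2.INTER_CUBIC))
p=cv2.imread("pics/scene0.png"); cv2.imwrite("pics/c2.png",cv2.resize(p[195:325,330:440],None,fx=4.5,fy=4.5,interpolation=cv2.INTER_CUBIC))
E
```

```text
(no output)
```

View pics/c1.png

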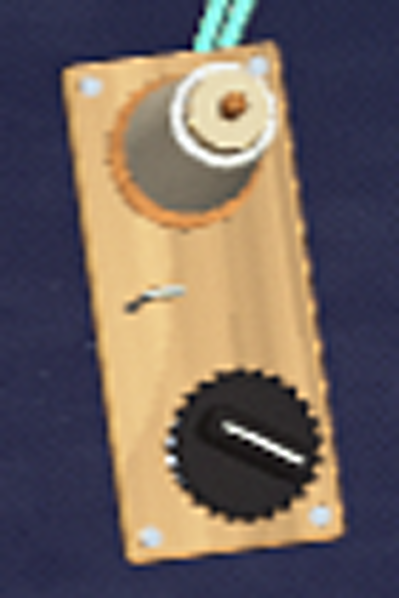

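View pics/c2.png

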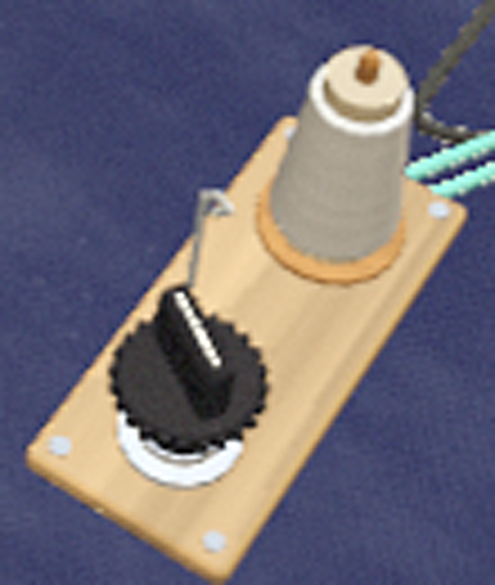

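The c1 crop (×5.7, offset 355,140) shows the bar's white line from (222,426) to (302,461). The board corners are at (130,562), (343,537), (275,42) and (63,68). In c2 (×4.5, offset 330,195) the line runs from (178,293) to (217,365). A wire guide stands behind and to the left of the wheel.

```bash
cat > h.py <<'E'
import cv2,numpy as np
from scipy.spatial.transform import Rotation as R
from cell import robot
def pts(cam,px,z):
    m=robot.camera_model(cam); K=np.array([[m['fx'],0,m['cx']],[0,m['fy'],m['cy']],[0,0,1]])
    u=cv2.undistortPoints(np.array(px,float).reshape(-1,1,2),K,m['dist'])[:,0]
    r=R.from_quat(m['orientation']).apply(np.c_[u,np.ones(len(u))]); o=m['origin']
    return o+r*((z-o[2])/r[:,2])[:,None]
ang=lambda v:np.degrees(np.arctan2(v[1],v[0]))
E
python3 - <<'E'
from h import *
np.set_printoptions(precision=4,suppress=True)
c1=lambda l:[(355+(x+.5)/5.7-.5,140+(y+.5)/5.7-.5) for x,y in l]
c2=lambda l:[(330+(x+.5)/4.5-.5,195+(y+.5)/4.5-.5) for x,y in l]
for n,f,l in(("top",c1,[(222,426),(302,461)]),("scene",c2,[(178,293),(217,365)])):
    a=pts(n,f(l),.095); print(n,a,a.mean(0),ang(a[1]-a[0]),np.linalg.norm(a[1]-a[0]))
b=pts("top",c1([(130,562),(343,537),(275,42),(63,68)]),.014); print(b,ang(b[3]-b[0]),ang(b[2]-b[1]),ang(b[0]-b[1])-90)
d=pts("top",c1([(247,445)]),.062);print("disc",d)
b=pts("scene",c2([(25,458),(225,582),(467,212),(290,118)]),.014); print(b,ang(b[3]-b[0]),ang(b[2]-b[1]),ang(b[0]-b[1])-90)
s=robot.sense(); print(R.from_quat(s['orientation']).as_matrix())
E
```

```text
top [[ 0.5017 -0.0021  0.095 ]
 [ 0.488  -0.0337  0.095 ]] [ 0.4948 -0.0179  0.095 ] -113.40892894033954 0.03439932873972755
scene [[ 0.5043 -0.0027  0.095 ]
 [ 0.489  -0.0338  0.095 ]] [ 0.4966 -0.0183  0.095 ] -116.20264871988162 0.034658510810081596
[[ 0.4459  0.0228  0.014 ]
 [ 0.4569 -0.0696  0.014 ]
 [ 0.6733 -0.0425  0.014 ]
 [ 0.661   0.0509  0.014 ]] 7.448635520772128 7.127849000428175 6.795369332479922
disc [[ 0.4951 -0.0186  0.062 ]]
[[ 0.4444  0.0211  0.014 ]
 [ 0.4569 -0.0731  0.014 ]
 [ 0.6727 -0.044   0.014 ]
 [ 0.6621  0.0474  0.014 ]] 6.869867768637642 7.656946346471606 7.581215424957378
[[-0.9425  0.3342 -0.0009]
 [ 0.3342  0.9425 -0.0018]
 [ 0.0003 -0.002  -1.    ]]
```

Request:
{"name": "jog_arm", "arguments": {
  "increments": [
    [0.45,[0,0,30],0],
    [0.45,[0,0,30],0],
    [0.45,[21.7,-40,0],-0.119],
    [0.45,[21.7,-40,0],-0.119],
    [0.45,[21.7,-40,0],-0.119],
    [0.45,[21.7,-40,0],-0.119],
    [0.45,[21.7,-40,0],-0.119],
    [0.45,[21.7,-40,0],-0.119],
    [0.45,[21.7,-40,0],-0.119],
    [0.45,[21.7,-40,0],-0.119],
    [0.45,[21.7,-40,0],-0.119],
    [0.45,[21.7,-40,0],-0.119],
    [0.45,[21.7,-40,0],-0.119],
    [0.45,[21.7,-40,0],-0.119],
    [0.45,[21.7,-40,0],-0.119],
    [0.45,[21.7,-40,0],-0.119],
    [0.45,[0,0,0],0],
    [0.45,[0,0,0],0]
  ],
  "grip_force": 15
}}

```text
t: 1.9
ee_pos: [0.4955, -0.0186, 0.2255]
orientation: [0.844, 0.537, -0.001, -0.001]
contact_force: [0.3, -0.7, 0.1]
gripper_width: 0.0424
finger_force: 0.0
```

```bash
python3 - <<'E'
from h import *
s=robot.sense(); m=R.from_quat(s['orientation']).as_matrix(); print(s['ee_pos'],s['q'],ang(m[:,1]),m[:,2],s['gripper_width'])
E
```

```text
[ 0.49552874 -0.01857464  0.22552812] [-2.12604250e-01 -4.45472157e-03  1.65017568e+00  5.34897530e-04
  1.49806766e+00  2.24628614e-01] -25.053856335649776 [-2.03394607e-03  9.84832540e-04 -9.99997447e-01] 0.042351342678273174
```

Request:
{"name": "jog_arm", "arguments": {
  "increments": [
    [0.45,[0,0,-40],0],
    [0.45,[0,0,-40],0],
    [0.45,[0,0,-30],0],
    [0.45,[0,0,-20],0],
    [0.45,[0,0,-15],0],
    [0.45,[0,0,-8],0],
    [0.45,[0,0,-5.5],0],
    [0.45,[0,0,0],0],
    [0.45,[0,0,0],0]
  ]
}}

```text
t: 2.8
ee_pos: [0.4966, -0.0179, 0.0687]
orientation: [0.843, 0.538, 0.001, 0.001]
contact_force: [0.3, -0.5, 0.1]
gripper_width: 0.0427
finger_force: 0.0
```

```bash
python3 - <<'E'
from h import *
s=robot.sense(); print(s['contact_force'],s['moment'])
for n,(a,b,c,d) in(("scene",(180,350,270,480)),):
    p,_=robot.camera(n); cv2.imwrite(f"pics/{n}1.png",cv2.resize(p[a:b,c:d],None,fx=3.3,fy=3.3,interpolation=cv2.INTER_CUBIC))
E
```

```text
[ 0.29829182 -0.46972752  0.09234935] [-0.07742503  0.06485149  0.02516833]
```

View pics/scene1.png

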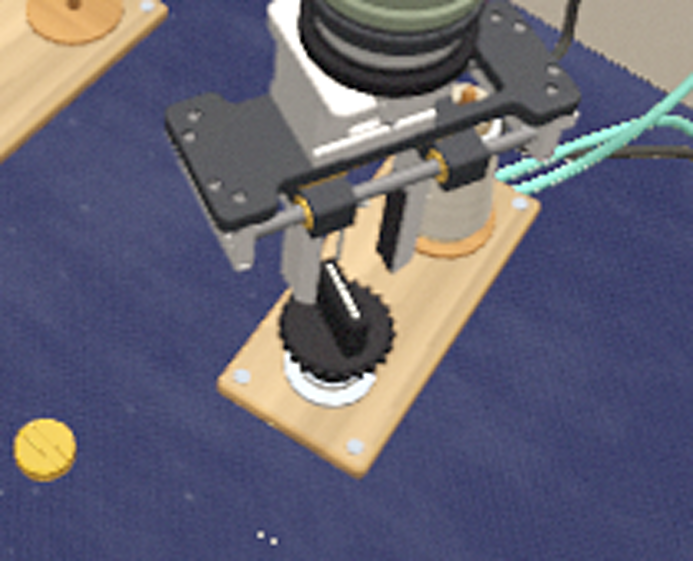

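The crop shows the fingers on either side of the bar: left finger tip near (305,300), right finger tip near (395,268), bar top from (330,263) to (357,317). I'll check this against the projected tip positions.

```bash
python3 - <<'E'
from h import *
m=robot.camera_model("scene"); K=np.array([[m['fx'],0,m['cx']],[0,m['fy'],m['cy']],[0,0,1]])
s=robot.sense(); T=R.from_quat(s['orientation']); print(s['ee_pos'])
P=s['ee_pos']+T.apply([[0,.021,0],[0,-.021,0],[0,0,0],[0,.03,0],[0,-.03,0]])
q=R.from_quat(m['orientation']).inv().apply(P-m['origin'])
x,_=cv2.projectPoints(q,np.zeros(3),np.zeros(3),K,m['dist']); print(P,(x[:,0]-[270,180])*3.3)
c=lambda l:[(270+(x+.5)/3.3-.5,180+(y+.5)/3.3-.5) for x,y in l]
a=pts("scene",c([(329,263),(358,316)]),.095); print(a,a.mean(0),ang(a[1]-a[0]))
E
```

```text
[ 0.49683361 -0.0180476   0.06883431]
[[ 0.51587259 -0.0269085   0.06887309]
 [ 0.47779462 -0.00918671  0.06879552]
 [ 0.49683361 -0.0180476   0.06883431]
 [ 0.52403216 -0.03070603  0.06888971]
 [ 0.46963506 -0.00538918  0.0687789 ]] [[371.55515213 301.7955337 ]
 [301.55163667 327.69666686]
 [336.78923706 314.66789931]
 [386.31127615 296.32654263]
 [286.30461465 333.32842421]]
[[ 0.50509738 -0.00248311  0.095     ]
 [ 0.48980774 -0.03383186  0.095     ]] [ 0.49745256 -0.01815749  0.095     ] -115.999744091999
```

```bash
python3 - <<'E'
from h import *
p,d=robot.camera("scene"); s=robot.sense(); print(s['ee_pos'],s['q'])
a,b,c,e=235,305,340,410
cv2.imwrite("pics/z.png",cv2.resize(p[a:b,c:e],None,fx=8,fy=8,interpolation=cv2.INTER_CUBIC))
m=robot.camera_model("scene")
def w(u,v):
    K=np.array([[m['fx'],0,m['cx']],[0,m['fy'],m['cy']],[0,0,1]])
    n=cv2.undistortPoints(np.array([[[u,v]]],float),K,m['dist'])[0,0]
    return m['origin']+R.from_quat(m['orientation']).apply(np.r_[n,1]*d[v,u])
for u,v in[(360,262),(360,266),(360,270),(363,270),(391,256),(391,260),(387,256),(389,262),(375,275)]: print(u,v,d[v,u],w(u,v).round(3))
E
```

```text
[ 0.49688453 -0.01813045  0.06884765] [-2.10779644e-01  1.46906184e-01  1.82812712e+00  8.61955706e-05
  1.16457422e+00  2.25005046e-01]
360 262 0.7061521 [ 0.464 -0.011  0.141]
360 266 0.7142364 [ 0.465 -0.012  0.13 ]
360 270 0.7208073 [ 0.464 -0.013  0.12 ]
363 270 0.7272455 [ 0.47  -0.015  0.115]
391 256 0.72917193 [ 0.516 -0.036  0.128]
391 260 0.74097866 [ 0.518 -0.037  0.114]
387 256 0.73927826 [ 0.517 -0.029  0.12 ]
389 262 0.74178755 [ 0.515 -0.036  0.111]
375 275 0.74130464 [ 0.486 -0.03   0.097]
```

View pics/z.png

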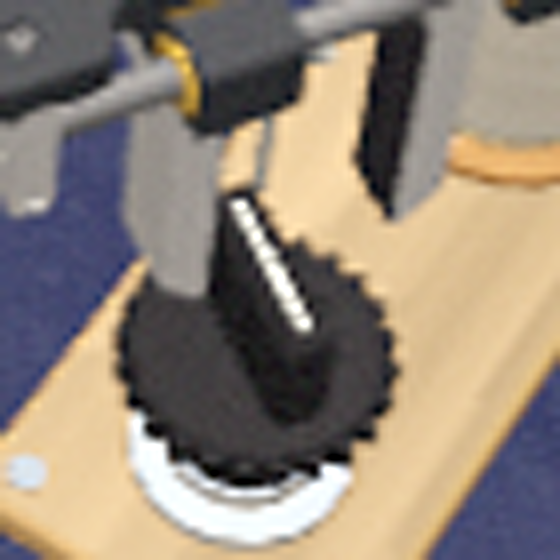

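```bash
python3 - <<'E'
from h import *
p,d=robot.camera("scene")
m=robot.camera_model("scene")
K=np.array([[m['fx'],0,m['cx']],[0,m['fy'],m['cy']],[0,0,1]])
def w(u,v):
    n=cv2.undistortPoints(np.array([[[u,v]]],float),K,m['dist'])[0,0]
    return m['origin']+R.from_quat(m['orientation']).apply(np.r_[n,1]*d[v,u])
for u in(361,364,390): 
    for v in range(248,284,2): print(u,v,p[v,u],w(u,v).round(3))
E
```

```text
361 248 [122 134 142] [ 0.465 -0.009  0.178]
361 250 [138 144 151] [ 0.465 -0.009  0.174]
361 252 [139 147 150] [ 0.466 -0.009  0.168]
361 254 [141 146 153] [ 0.464 -0.011  0.165]
361 256 [145 148 154] [ 0.466 -0.01   0.158]
361 258 [139 147 151] [ 0.464 -0.012  0.154]
361 260 [142 147 154] [ 0.464 -0.012  0.15 ]
361 262 [145 151 157] [ 0.464 -0.013  0.145]
361 264 [151 156 162] [ 0.465 -0.013  0.137]
361 266 [147 153 159] [ 0.464 -0.014  0.133]
361 268 [147 152 157] [ 0.465 -0.014  0.126]
361 270 [153 159 165] [ 0.466 -0.014  0.119]
361 272 [64 63 68] [0.492 0.003 0.062]
361 274 [61 60 68] [ 0.488 -0.     0.065]
361 276 [62 56 63] [ 0.485 -0.003  0.064]
361 278 [68 65 69] [ 0.483 -0.005  0.062]
361 280 [59 59 64] [ 0.479 -0.008  0.063]
361 282 [61 63 68] [ 0.475 -0.011  0.064]
364 248 [ 51 112 144] [ 0.444 -0.028  0.22 ]
364 250 [38 41 41] [ 0.444 -0.028  0.215]
364 252 [129 134 137] [ 0.467 -0.014  0.171]
364 254 [150 154 159] [ 0.466 -0.015  0.167]
364 256 [147 153 157] [ 0.138 -0.226  0.741]
364 258 [149 155 159] [ 0.468 -0.015  0.154]
364 260 [148 154 159] [ 0.468 -0.016  0.149]
[... 575 characters left out ...]
1 69] [ 0.515 -0.034  0.139]
390 254 [84 88 89] [ 0.514 -0.035  0.134]
390 256 [116 120 127] [ 0.515 -0.035  0.128]
390 258 [135 141 144] [ 0.516 -0.036  0.122]
390 260 [152 156 159] [ 0.515 -0.037  0.117]
390 262 [150 180 205] [ 0.515 -0.038  0.112]
390 264 [156 204 233] [ 0.569 -0.011  0.015]
390 266 [157 205 234] [ 0.565 -0.015  0.017]
390 268 [155 201 231] [ 0.561 -0.017  0.017]
390 270 [153 200 230] [ 0.558 -0.02   0.015]
390 272 [144 189 219] [ 0.554 -0.023  0.017]
390 274 [150 192 222] [ 0.551 -0.025  0.016]
390 276 [151 197 227] [ 0.548 -0.028  0.015]
390 278 [155 199 229] [ 0.544 -0.031  0.016]
390 280 [134 173 203] [ 0.54  -0.033  0.016]
390 282 [137 178 208] [ 0.538 -0.035  0.013]
```

The depth puts the fingertips at z≈0.110, while the state says 0.069. I'll settle it by going down gently and watching the force and the picture.

Request:
{"name": "jog_arm", "arguments": {
  "increments": [
    [0.45,[0,0,-2],0],
    [0.45,[0,0,-2],0],
    [0.45,[0,0,0],0]
  ]
}}

```text
t: 3.25
ee_pos: [0.4957, -0.0181, 0.0635]
orientation: [0.843, 0.537, -0.0, -0.0]
contact_force: [-0.6, 0.1, -0.6]
gripper_width: 0.0423
finger_force: 0.0
```

Request:
{"name": "jog_arm", "arguments": {
  "increments": [
    [0.45,[0,0,-1],0],
    [0.45,[0,0,-1],0],
    [0.45,[0,0,0],0]
  ]
}}

```text
t: 3.55
ee_pos: [0.4958, -0.018, 0.0616]
orientation: [0.843, 0.537, -0.0, -0.0]
contact_force: [0.2, -0.6, 0.1]
gripper_width: 0.0425
finger_force: 0.0
```

Request:
{"name": "jog_arm", "arguments": {
  "increments": [
    [0.45,[0,0,-1],0],
    [0.45,[0,0,0],0]
  ]
}}

```text
t: 3.75
ee_pos: [0.4959, -0.0181, 0.0607]
orientation: [0.843, 0.537, -0.0, -0.0]
contact_force: [-0.5, -0.4, 0.3]
gripper_width: 0.0422
finger_force: 0.0
```

```bash
cat >> h.py <<'E'
def cloud():
    p,d=robot.camera("scene"); m=robot.camera_model("scene"); K=np.array([[m['fx'],0,m['cx']],[0,m['fy'],m['cy']],[0,0,1]])
    g=np.mgrid[0:400,0:640][::-1].reshape(2,-1).T.astype(float)
    n=cv2.undistortPoints(g[:,None],K,m['dist'])[:,0]
    return p,(m['origin']+R.from_quat(m['orientation']).apply(np.c_[n,np.ones(len(n))]*d.reshape(-1,1))).reshape(400,640,3)
E
python3 - <<'E'
from h import *
p,W=cloud(); s=robot.sense(); print(s['ee_pos'],s['contact_force'])
for u in(361,364,390): print(u,[(v,*W[v,u].round(3)) for v in range(258,290,2)])
E
```

```text
[ 0.49593175 -0.01807149  0.06075914] [0.0200574  0.3259402  0.66649568]
361 [(258, np.float64(0.463), np.float64(-0.013), np.float64(0.158)), (260, np.float64(0.463), np.float64(-0.013), np.float64(0.151)), (262, np.float64(0.463), np.float64(-0.013), np.float64(0.146)), (264, np.float64(0.464), np.float64(-0.013), np.float64(0.139)), (266, np.float64(0.464), np.float64(-0.014), np.float64(0.134)), (268, np.float64(0.465), np.float64(-0.014), np.float64(0.126)), (270, np.float64(0.466), np.float64(-0.014), np.float64(0.119)), (272, np.float64(0.466), np.float64(-0.014), np.float64(0.114)), (274, np.float64(0.489), np.float64(0.0), np.float64(0.062)), (276, np.float64(0.486), np.float64(-0.003), np.float64(0.063)), (278, np.float64(0.481), np.float64(-0.006), np.float64(0.065)), (280, np.float64(0.479), np.float64(-0.008), np.float64(0.064)), (282, np.float64(0.476), np.float64(-0.01), np.float64(0.063)), (284, np.float64(0.473), np.float64(-0.013), np.float64(0.063)), (286, np.float64(0.47), np.float64(-0.015), np.float64(0.063)), (288, np.float64(0.467), np.float64(-0.018), np.floa
[... 1395 characters left out ...]
oat64(0.562), np.float64(-0.017), np.float64(0.015)), (270, np.float64(0.557), np.float64(-0.02), np.float64(0.017)), (272, np.float64(0.555), np.float64(-0.022), np.float64(0.014)), (274, np.float64(0.551), np.float64(-0.025), np.float64(0.016)), (276, np.float64(0.548), np.float64(-0.027), np.float64(0.014)), (278, np.float64(0.545), np.float64(-0.03), np.float64(0.013)), (280, np.float64(0.54), np.float64(-0.033), np.float64(0.016)), (282, np.float64(0.536), np.float64(-0.036), np.float64(0.016)), (284, np.float64(0.532), np.float64(-0.039), np.float64(0.017)), (286, np.float64(0.529), np.float64(-0.041), np.float64(0.016)), (288, np.float64(0.526), np.float64(-0.044), np.float64(0.017))]
```

No contact at a reported 0.061, and the picture still has the tips at about 0.102, so the reported TCP z is about 41 mm too low. I'll go on down, checking with the camera.

Request:
{"name": "jog_arm", "arguments": {
  "increments": [
    [0.45,[0,0,-5],0],
    [0.45,[0,0,-5],0],
    [0.45,[0,0,-5],0],
    [0.45,[0,0,-5],0],
    [0.45,[0,0,0],0]
  ]
}}

```text
t: 4.3
ee_pos: [0.495, -0.0179, 0.0397]
orientation: [0.843, 0.537, -0.001, -0.001]
contact_force: [-0.3, -0.5, 0.5]
gripper_width: 0.0423
finger_force: 0.0
```

```bash
python3 - <<'E'
from h import *
p,W=cloud(); s=robot.sense(); print(s['ee_pos'],s['contact_force'])
for u in(361,364,390): print(u,[(v,*map(float,W[v,u].round(3))) for v in range(264,290,2)])
cv2.imwrite("pics/z2.png",cv2.resize(p[235:305,340:410],None,fx=8,fy=8,interpolation=cv2.INTER_CUBIC))
E
```

```text
[ 0.49541888 -0.01795703  0.04018605] [ 0.00784878  0.90835317 -0.55190175]
361 [(264, 0.464, -0.013, 0.139), (266, 0.464, -0.014, 0.134), (268, 0.466, -0.013, 0.125), (270, 0.465, -0.014, 0.12), (272, 0.465, -0.015, 0.115), (274, 0.466, -0.014, 0.106), (276, 0.466, -0.015, 0.101), (278, 0.466, -0.015, 0.095), (280, 0.468, -0.015, 0.085), (282, 0.476, -0.01, 0.063), (284, 0.473, -0.013, 0.062), (286, 0.469, -0.016, 0.064), (288, 0.466, -0.018, 0.064)]
364 [(264, 0.469, -0.016, 0.137), (266, 0.468, -0.017, 0.131), (268, 0.47, -0.017, 0.124), (270, 0.47, -0.016, 0.116), (272, 0.471, -0.017, 0.11), (274, 0.471, -0.017, 0.103), (276, 0.473, -0.017, 0.095), (278, 0.474, -0.017, 0.087), (280, 0.483, -0.011, 0.062), (282, 0.479, -0.015, 0.064), (284, 0.477, -0.017, 0.062), (286, 0.473, -0.019, 0.063), (288, 0.47, -0.022, 0.063)]
390 [(264, 0.517, -0.037, 0.104), (266, 0.518, -0.038, 0.097), (268, 0.517, -0.039, 0.092), (270, 0.559, -0.019, 0.015), (272, 0.554, -0.022, 0.016), (274, 0.551, -0.025, 0.015), (276, 0.547, -0.028, 0.017), (278, 0.544, -0.03, 0.016), (280, 0.541, -0.033, 0.015), (282, 0.538, -0.035, 0.013), (284, 0.535, -0.038, 0.013), (286, 0.528, -0.042, 0.019), (288, 0.527, -0.043, 0.015)]
```

View pics/z2.png

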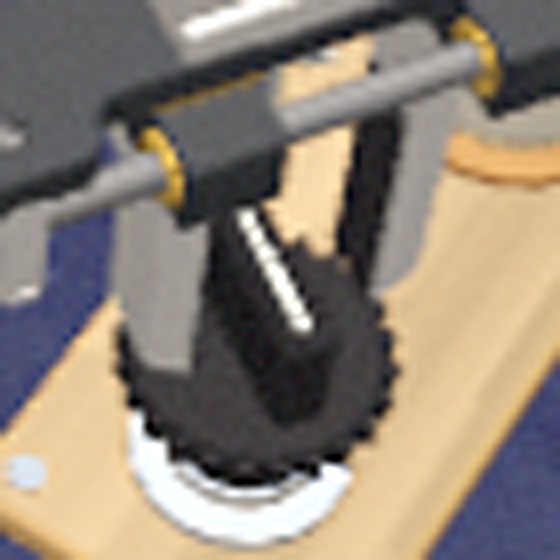

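The tips, at zoom (185,370) and (395,285), are now at z≈0.084 and straddle the bar with no contact. Another 17 mm down, then close.

Request:
{"name": "jog_arm", "arguments": {
  "increments": [
    [0.45,[0,0,-5],0],
    [0.45,[0,0,-5],0],
    [0.45,[0,0,-3],0],
    [0.45,[0,0,-3],0],
    [0.45,[0,0,0],0]
  ]
}}

```text
t: 4.85
ee_pos: [0.4955, -0.018, 0.0243]
orientation: [0.843, 0.537, -0.0, -0.0]
contact_force: [0.7, 0.2, -0.0]
gripper_width: 0.0422
finger_force: 0.0
```

```bash
python3 - <<'E'
from h import *
p,W=cloud(); s=robot.sense(); print(s['ee_pos'],s['contact_force'],s['moment'])
for u in(358,361,364,388,390): print(u,[(v,*map(float,W[v,u].round(3))) for v in range(270,292,2)])
E
```

```text
[ 0.49574996 -0.01800555  0.02454486] [-0.09375878  1.2083713   0.02141772] [-0.0737873   0.0881283  -0.02520375]
358 [(270, 0.464, -0.009, 0.115), (272, 0.464, -0.009, 0.109), (274, 0.465, -0.009, 0.103), (276, 0.464, -0.011, 0.099), (278, 0.464, -0.011, 0.093), (280, 0.462, -0.012, 0.089), (282, 0.463, -0.013, 0.082), (284, 0.463, -0.013, 0.076), (286, 0.467, -0.011, 0.062), (288, 0.466, -0.013, 0.058), (290, 0.481, -0.003, 0.019)]
361 [(270, 0.464, -0.015, 0.122), (272, 0.466, -0.014, 0.113), (274, 0.466, -0.014, 0.106), (276, 0.467, -0.014, 0.099), (278, 0.467, -0.015, 0.094), (280, 0.467, -0.015, 0.086), (282, 0.468, -0.015, 0.078), (284, 0.468, -0.016, 0.072), (286, 0.47, -0.015, 0.063), (288, 0.467, -0.018, 0.062), (290, 0.465, -0.02, 0.061)]
364 [(270, 0.471, -0.016, 0.116), (272, 0.471, -0.017, 0.11), (274, 0.472, -0.017, 0.102), (276, 0.473, -0.017, 0.094), (278, 0.474, -0.016, 0.086), (280, 0.483, -0.012, 0.063), (282, 0.48, -0.014, 0.063), (284, 0.476, -0.017, 0.065), (286, 0.472, -0.02, 0.065), (288, 0.47, -0.022, 0.063), (290, 0.468, -0.024, 0.061)]
388 [(270, 0.514, -0.038, 0.088), (272, 0.514, -0.038, 0.081), (274, 0.517, -0.038, 0.072), (276, 0.519, -0.037, 0.061), (278, 0.516, -0.04, 0.061), (280, 0.513, -0.042, 0.061), (282, 0.51, -0.045, 0.06), (284, 0.507, -0.047, 0.06), (286, 0.527, -0.038, 0.017), (288, 0.524, -0.041, 0.016), (290, 0.52, -0.043, 0.016)]
390 [(270, 0.518, -0.039, 0.084), (272, 0.518, -0.04, 0.079), (274, 0.55, -0.025, 0.017), (276, 0.548, -0.027, 0.014), (278, 0.544, -0.03, 0.015), (280, 0.54, -0.033, 0.015), (282, 0.538, -0.035, 0.014), (284, 0.533, -0.038, 0.016), (286, 0.532, -0.04, 0.012), (288, 0.526, -0.044, 0.016), (290, 0.523, -0.046, 0.015)]
```

Request:
{"name": "jog_arm", "arguments": {
  "increments": [
    [0,[0,0,0],0],
    [0,[0,0,0],0],
    [0,[0,0,0],0],
    [0,[0,0,0],0],
    [0,[0,0,0],0],
    [0,[0,0,0],0],
    [0,[0,0,0],0],
    [0,[0,0,0],0]
  ],
  "grip_force": 45
}}

```text
t: 5.7
ee_pos: [0.4956, -0.0178, 0.025]
orientation: [0.843, 0.537, -0.0, -0.0]
contact_force: [-3.6, 1.0, 5.2]
gripper_width: 0.0136
finger_force: 44.9
```

```bash
cat > st.py <<'E'
from h import *
s=robot.sense(); print(s['t'],s['ee_pos'].round(4),s['contact_force'].round(2),s['moment'].round(3),s['gripper_width'],s['finger_force'],ang(R.from_quat(s['orientation']).as_matrix()[:,1]),s['q'][5])
E
python3 st.py
```

```text
5.7 [ 0.4956 -0.0178  0.025 ] [-3.63  1.03  5.2 ] [0.256 0.763 0.039] 0.013554866231467746 44.907578229904175 -24.977637257274655 0.22501310854004758
```

Request:
{"name": "jog_arm", "arguments": {
  "increments": [
    [0,[0,0,0],-0.07],
    [0,[0,0,0],-0.07],
    [0,[0,0,0],-0.07],
    [0,[0,0,0],-0.07],
    [0,[0,0,0],-0.07],
    [0,[0,0,0],-0.07],
    [0,[0,0,0],-0.07],
    [0,[0,0,0],-0.07],
    [0,[0,0,0],-0.07]
  ]
}}

```text
t: 6.6
ee_pos: [0.496, -0.0183, 0.025]
orientation: [0.969, 0.249, -0.0, 0.0]
contact_force: [-1.9, -0.2, 4.2]
gripper_width: 0.0133
finger_force: 44.9
```

```bash
python3 st.py
```

```text
6.6 [ 0.496  -0.0183  0.025 ] [-1.95 -0.23  4.21] [-0.002  0.669  0.048] 0.013298467102157468 44.92285430431366 -61.221710530157246 0.8577391208552851
```

Request:
{"name": "jog_arm", "arguments": {
  "increments": [
    [0,[0,0,0],-0.03],
    [0,[0,0,0],-0.03]
  ]
}}

```text
t: 6.8
ee_pos: [0.496, -0.0183, 0.025]
orientation: [0.975, 0.22, -0.0, 0.0]
contact_force: [-2.5, -0.0, 4.3]
gripper_width: 0.0137
finger_force: 44.9
```

```bash
python3 st.py
```

```text
6.8 [ 0.496  -0.0183  0.025 ] [-2.45 -0.04  4.33] [0.016 0.629 0.083] 0.013698274866638842 44.92252707481384 -64.56743059757133 0.9160229407726486
```

Request:
{"name": "jog_arm", "arguments": {
  "increments": [
    [0,[0,0,0],-0.03],
    [0,[0,0,0],-0.03]
  ]
}}

```text
t: 7.0
ee_pos: [0.4961, -0.0183, 0.025]
orientation: [0.982, 0.19, -0.0, 0.0]
contact_force: [-2.8, -0.1, 4.2]
gripper_width: 0.0139
finger_force: 44.9
```

```bash
python3 st.py
```

```text
7.0 [ 0.4961 -0.0183  0.025 ] [-2.84 -0.15  4.16] [-0.137  0.744  0.071] 0.013867264377366078 44.92302060127258 -68.05587353008366 0.9769127428266415
```

Request:
{"name": "jog_arm", "arguments": {
  "increments": [
    [0,[0,0,0],-0.03],
    [0,[0,0,0],-0.03]
  ]
}}

```text
t: 7.2
ee_pos: [0.4961, -0.0184, 0.025]
orientation: [0.987, 0.161, -0.0, 0.0]
contact_force: [-3.3, -1.0, 5.4]
gripper_width: 0.0135
finger_force: 45.0
```

```bash
python3 st.py
```

```text
7.2 [ 0.4961 -0.0184  0.025 ] [-3.29 -0.96  5.43] [-0.299  0.714  0.172] 0.013488093589787524 44.97297942638397 -71.4981394380206 1.0370695977126334
```

Request:
{"name": "jog_arm", "arguments": {
  "increments": [
    [0,[0,0,0],-0.03],
    [0,[0,0,0],-0.03],
    [0,[0,0,0],-0.03]
  ]
}}

```text
t: 7.5
ee_pos: [0.4961, -0.0185, 0.025]
orientation: [0.993, 0.116, -0.0, 0.0]
contact_force: [-2.0, -1.6, 5.7]
gripper_width: 0.0136
finger_force: 45.0
```

```bash
python3 st.py
```

```text
7.5 [ 0.4961 -0.0185  0.025 ] [-2.02 -1.61  5.68] [-0.288  0.749  0.211] 0.013638969694612035 45.00140726566315 -76.64349844574977 1.1269695762107392
```

Request:
{"name": "jog_arm", "arguments": {
  "increments": [
    [0,[0,0,0],-0.03],
    [0,[0,0,0],-0.03],
    [0,[0,0,0],-0.03]
  ]
}}

```text
t: 7.8
ee_pos: [0.4961, -0.0186, 0.025]
orientation: [0.997, 0.072, 0.0, 0.001]
contact_force: [-3.2, -1.8, 4.8]
gripper_width: 0.0135
finger_force: 45.0
```

```bash
python3 st.py; python3 st.py
```

```text
7.8 [ 0.4961 -0.0186  0.025 ] [-3.17 -1.8   4.84] [-0.435  0.766  0.352] 0.013506940530811749 45.03300726413727 -81.79585598833168 1.2169265395498345
7.8 [ 0.4961 -0.0186  0.025 ] [-3.17 -1.8   4.84] [-0.435  0.766  0.352] 0.013506940530811749 45.03300726413727 -81.79585598833168 1.2169265395498345
```

Request:
{"name": "jog_arm", "arguments": {
  "increments": [
    [0,[0,0,0],-0.02],
    [0,[0,0,0],-0.02],
    [0,[0,0,0],0]
  ]
}}

```text
t: 8.1
ee_pos: [0.4961, -0.0186, 0.025]
orientation: [0.999, 0.052, 0.0, 0.001]
contact_force: [-2.7, -2.3, 5.3]
gripper_width: 0.0137
finger_force: 45.0
```

```bash
python3 st.py; python3 - <<'E'
from h import *
p,_=robot.camera("scene"); cv2.imwrite("pics/z3.png",cv2.resize(p[225:325,330:430],None,fx=6,fy=6,interpolation=cv2.INTER_CUBIC))
E
```

```text
8.1 [ 0.4961 -0.0186  0.025 ] [-2.69 -2.28  5.31] [-0.408  0.731  0.304] 0.013703015967703637 45.01021206378937 -84.03618789534698 1.2560719983282989
```

View pics/z3.png

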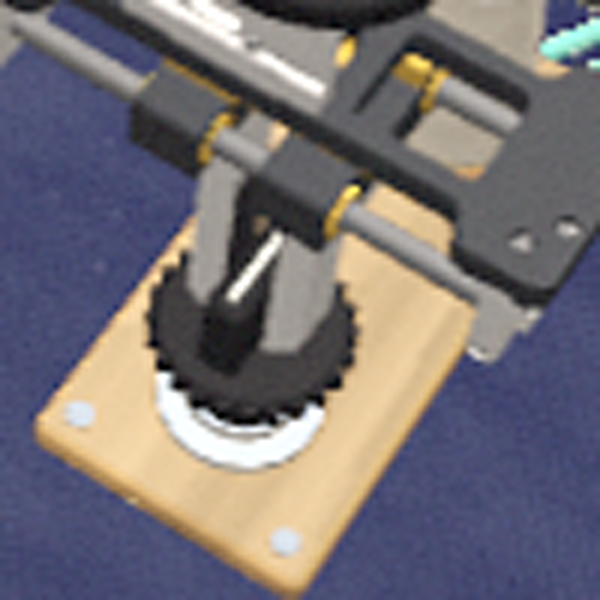

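The bar, with its line from (232,300) to (282,238), is in line with the board and gripped on both sides. Release and go straight up.

Request:
{"name": "jog_arm", "arguments": {
  "increments": [
    [0.4,[0,0,0],0],
    [0.4,[0,0,0],0],
    [0.4,[0,0,0],0],
    [0.4,[0,0,0],0],
    [0.4,[0,0,5],0],
    [0.4,[0,0,10],0],
    [0.4,[0,0,20],0],
    [0.4,[0,0,40],0],
    [0.4,[0,0,40],0],
    [0.4,[0,0,40],0],
    [0.4,[-20,40,20],0],
    [0.4,[-20,40,0],0],
    [0.4,[-20,40,0],0],
    [0.4,[-20,40,0],0],
    [0.4,[0,0,0],0],
    [0.4,[0,0,0],0]
  ]
}}

```text
t: 9.75
ee_pos: [0.416, 0.1425, 0.2008]
orientation: [0.999, 0.054, 0.001, 0.0]
contact_force: [0.2, 0.3, 0.5]
gripper_width: 0.0377
finger_force: 0.0
```

```bash
python3 st.py; python3 - <<'E'
from h import *
p,_=robot.camera("scene"); q,_=robot.camera("top")
a=cv2.resize(p[195:325,330:440],(495,585),interpolation=cv2.INTER_CUBIC); b=cv2.resize(q[180:245,365:398+22],None,fx=5.5,fy=9,interpolation=cv2.INTER_CUBIC)
cv2.imwrite("pics/f.png",np.hstack([a,b[:585]]))
E
```

```text
9.75 [0.416  0.1425 0.2008] [0.24 0.28 0.49] [-0.047  0.121  0.013] 0.03774074873736309 0.0 -83.84511715759291 1.5967246302533917
```

View pics/f.png

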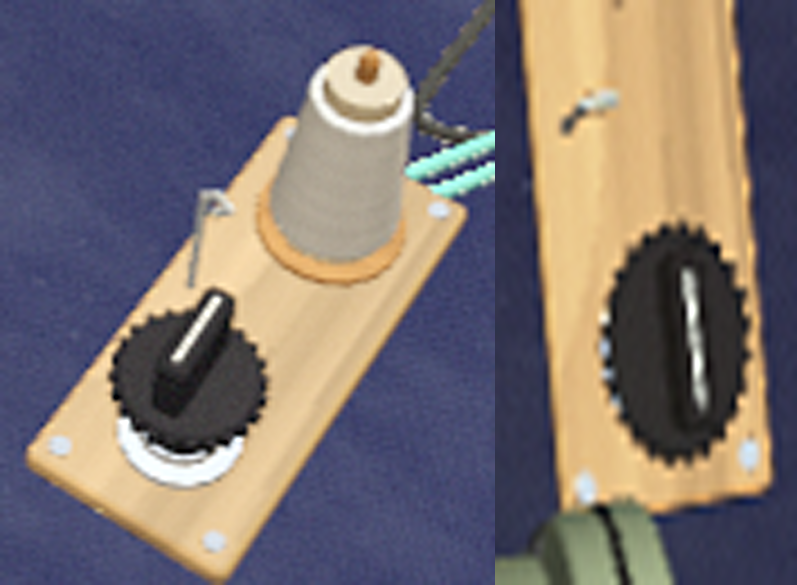

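The bar's white line runs from (176,360) to (222,297) on the scene side, about in line with the board. I'll put a number on the angle.

```bash
python3 - <<'E'
from h import *
c2=lambda l:[(330+(x+.5)/4.5-.5,195+(y+.5)/4.5-.5) for x,y in l]
f=lambda l:[(365+(x-495+.5)/5.5-.5,180+(y+.5)/9-.5) for x,y in l]
a=pts("scene",c2([(176,360),(222,297)]),.095);print(ang(a[1]-a[0]))
a=pts("top",f([(703,407),(686,270)]),.095);print(ang(a[1]-a[0]))
E
```

```text
7.574009421534724
11.058212190429648
```

```bash
python3 - <<'E'
from h import *
def meas(n,p,box,):
    a,b,c,e=box; g=p[a:b,c:e].min(2).astype(float); 
    g=cv2.resize(g,None,fx=8,fy=8,interpolation=cv2.INTER_CUBIC)
    ys,xs=np.where(g>110); w=g[ys,xs]-110
    l=cv2.fitLine(np.c_[xs,ys].astype(np.float32),cv2.DIST_L2,0,.01,.01).ravel(); 
    q=[(l[2]+k*l[0]*60,l[3]+k*l[1]*60) for k in(-1,1)]
    A=pts(n,[(c+(x+.5)/8-.5,a+(y+.5)/8-.5) for x,y in q],.095); v=A[1]-A[0]; v=v if v[0]>0 else -v
    print(n,len(xs),A.mean(0).round(4),ang(v))
for _ in range(2):
    meas("scene",robot.camera("scene")[0],(259,278,366,382))
    meas("top",robot.camera("top")[0],(207,227,394,406))
meas("top",cv2.imread("pics/top0.png"),(211,224,391,410))
E
```

```text
scene 5759 [ 0.5004 -0.0117  0.095 ] 28.41553818514246
top 1966 [ 0.4959 -0.0184  0.095 ] 9.463983906278159
scene 5753 [ 0.5004 -0.0117  0.095 ] 28.708478860356784
top 1965 [ 0.4959 -0.0184  0.095 ] 9.47781074101159
top 1610 [ 0.4954 -0.0189  0.095 ] 67.68297820914306
```

```bash
python3 -c "
from cell import robot
print(robot.sign_off())"
```

```text
the job is handed in; nothing more can be done
None
```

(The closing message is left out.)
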